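Lock an antenna mount's spring nut into a strut channel

ROBOT

A 6-joint arm with a two-finger parallel gripper is mounted at the origin on a cart in front of the work surface, level with it; the furniture and walls round the work are solid. World frame = base frame: x ahead of the robot, y to its left, z up, the work surface at z = 0. Lengths are in mm, angles in rad, forces in N, time in s.
With the tool pointing down it reaches from about 275 to 1000 mm from the base axis. Payload 8.4 kg.
Tool frame: the origin (TCP) lies midway between the tips of the shut fingers; the grasp point (between the pads) lies 19 mm behind it; z points along the fingers, y is the line along which they close (so a half turn about z gives the same grasp; the last joint's range is limited). The gripper opens to 85 mm and grips with 20 to 120 N. Pads are 22 mm wide; open, the fingers measure 114 mm over their backs; the gripper's body (76 mm by 85 mm) begins 54 mm behind the grasp point. The pads swing forward as they close: fully open they stand 13 mm farther back than shut.
Start: joints at [-1.28, 0.353, 1.633, -0, 1.155, -0.002], TCP at [180.395, -598.403, 231.281] pointing down, gripper open.
Joint ranges: [-2.63, 2.63], [-0.92, 2.1], [0.06, 2.66], [-1.3, 4.44], [0, 2.69], [-3.02, 3.02]. Speed limits (rad/s): [2.22, 2.22, 2.79, 3.14, 3.14, 3.14].

INTERFACE

Orientations are given as [roll, pitch, yaw] about the fixed x, y, z axes, in that order (R = Rz(yaw) Ry(pitch) Rx(roll)).
In Python, from rig import telemetry, optics, r gives the robot as it stands.
- The arm moves only by the tool play_rows, never from a script. Its arguments are lists of equal length, an entry for each row: "dp": the shift along the tool's x, y, z in units of 40 mm (1.0 is 40 mm), a list of three; "rot": the turn, a rotation vector about the tool's x, y, z in units of 6 degrees (1.0 is 6 degrees), a list of three. In form: {"dp": [[tx, ty, tz], ...], "rot": [[ax, ay, az], ...]}. A call has 1 to 5 rows; each row is the pose to reach, as a shift and turn from the pose commanded when the call began, along the tool's axes at that moment; what a row does not reach only later rows make up. A row lasts 1/12 s, in which the tool goes at most 41.7 mm and 7.16 degrees, less where a joint would pass 70% of its speed; a pose out of reach is approached as far as the arm can. A call with a gripper value outside its range is refused whole. "fingers" is the opening, from 0 (shut) to 1 (fully open), set as the call begins (left out, the last holds). The fingers move at their own pace and stop on an object; "grip_force" is the grip in N (left out, the last holds). Time passes only in rows, so rows that repeat a pose let the fingers close. It gives the time, the measured TCP pose, the force, the opening and the grip force at its end, in the units of the state.
- telemetry.sense(): the state, without advancing time (a new reading comes with each control period).
- optics.grab_frame(name): name is "scene" or "top" or "wrist"; returns a dict with "color" (400x640x3 uint8, red, green, blue), "mtx" (3x3 intrinsics, pixels), "R" (3x3) and "t" (3): a world point X has camera coordinates R X + t; the wrist camera has in their place "mount" (4x4, takes a point from camera to tool coordinates, whose origin is the TCP and whose axes are the flange's). Camera axes: x right, y down, z forward; pixel columns grow to the right and rows downward; lengths in mm; the calibration is good to about 2 mm. The wrist camera is an equidistant fisheye: a pixel r from the principal point sees the ray r / f radians off the axis. A picture is of the moment at which its call begins: read the wrist's pose just before it. There is no depth.
- r.sign_off(): hands the job in; it is judged then, once.
The state is a dict: "clock": time; "qpos": joint angles; "qvel": joint speeds; "joint_efforts": joint torques, N m; "eef_pos": TCP position; "tcp_rot": TCP orientation; "contact_force": force on the tool from outside, world axes, zero at the start; "wrist_torque": the same for the moment, N m; "opening": opening from 0.0 (shut) to 1.0 (fully open); "grasp_force": force on a finger pad.
Only numpy, scipy, OpenCV 4.12 (cv2) and the standard library are available. Lean on these libraries where they do the work, as an engineer would, in place of code of your own. Each camera call takes 0.05 s, during which the arm holds its last target. There are 200 camera calls.

TASK

Pick up the little antenna mount by its black wing grip, put its nut lengthways through the slot of the strut channel near the middle and push it down against the spring strip inside, only as hard as the spring needs. Still holding it down, twist it a quarter turn and ease it up so that its two grooves catch the channel's lips, then let go, leaving it spring-locked squarely across the channel. Leave the other things lying around as they are.

Things in the scene. Friction and masses are not known exactly. Their poses are not given: they have to be found in the camera images.
- channel_nut: The antenna mount, loose, about 90 g, upright on the bench: steel channel nut, stud, black wing grip. Origin: centre of the nut's underside, z up. Nut bar 37 mm long along y, 19 mm wide along x, 10.5 mm thick, corners cropped so that it can turn either way inside the channel. The brass threaded tip on top ends 68 mm up.
- nut_grip (a point): Point on the mount's axis 50 mm above the nut's underside, axes as the mount's: the black wing grip, a flat block 12 mm thick along x and 26 mm wide along y, from 29 to 59 mm above the underside; below it a 10 mm stud down to the nut.
- nut_groove (a point): Floor of one of the two grooves in the nut's upper face, 12 mm from the mount's axis along its +y, 7 mm above the underside; the other is its mirror image. Each runs across the bar (along x), 8.5 mm wide (from 8 to 16.5 mm off the axis) and 3.5 mm deep.
- rail_mid (a point): Middle of the strut rail's slot, 61 mm above the bench, fixed to the rail's foot plate (58 x 160 x 6 mm, fixed); y runs along the channel, x across, z up. The slot is 22 mm wide, as long as the channel, centred here. The channel was levelled by hand on two studs and its height is NOT measured: the level lip tops lie anywhere from 13 mm below to 13 mm above this point.
- rail_end (a point): As rail_mid, 80 mm along +y, at the channel's end cap. The aluminium C-channel is 50 mm wide, 160 long, 41 high, 45 wide inside. Its lips turn down into the slot, 2.5 mm thick, lower edges 7 mm below the lip tops. The nut can turn once its underside is 17.5 mm below the lip tops; caught in the grooves it is 14 mm below. More than 30 N of the nut on the rail (strip and lips together), down or up, does damage.
- strip_rest (a point): As rail_mid (same point, fixed to the foot plate), to tell of the flat spring strip inside the channel under the slot: at rest its top is 10 mm below the lip tops. It moves straight down, 3 N to start it and 1.3 N more per mm, and meets a hard stop after 10.5 mm (16.5 N). At 13 N it is deep enough for the nut to turn; with the nut caught it pushes up with about 8 N.
- screw_tin: Round tin of screws, 67 mm diameter, 27 mm high, a bystander; origin centre of the underside.
- torque_wrench: Small torque wrench lying down, 18 x 126 x 13 mm, a bystander; origin centre of the underside.
- pry_stick: Plastic pry stick lying down, 13 x 103 x 9 mm, a bystander; origin centre of the underside.
- screwdriver_2: Screwdriver lying down, 20 x 142 x 20 mm, a bystander; origin centre of the underside.
- coax_adapter_4: Coax attenuator lying down, 10 x 36 x 10 mm, a bystander; origin centre of the underside.
- magnet_foot: Magnetic antenna foot standing up, 35 mm diameter, 37 mm high, a bystander; origin centre of the underside.
Things that resemble listed ones, but are neither listed nor needed, are in the scene too. Of the things shaped like the channel_nut, the steel one is meant.

How it is judged:
By the outcome, as a careful person would: the job done as asked, in the order asked, and still so for the second after the job is handed in, with the robot touching nothing.
It also fails if it takes over 54 s, if anything falls off the work surface, if the arm or the gripper's body presses on something with over 40 N, if the wrist force passes 120 N, or if a joint passes its speed limit or range.

## Working session

There is one attempt and no reset: what is moved stays moved. The work goes in short steps, Python scripts to look and compute and a tool call to move; the robot and the scene stay as the last step left them, time stands still between calls to the robot, and variables do not carry over. Pictures are saved under pics/ and viewed, at most 10 in all, crops included, and the job is handed in when it is done.

Besides the shell and the picture viewer there is one more tool, called after "Request:" as name(argument=value, ...) on one line, values as JSON. play_rows: Moves the arm, as the interface text tells. Its arguments: {"type":"object","properties":{"dp":{"type":"array"},"rot":{"type":"array"},"fingers":{"type":"number"},"grip_force":{"type":"number"}},"required":["dp","rot"]}

```bash
mkdir -p pics; ls; python3 - <<'E'
from rig import telemetry, optics, r
import cv2,numpy as np
s=telemetry.sense();print(s)
for n in("scene","top"):
    f=optics.grab_frame(n);cv2.imwrite(f"pics/{n}0.png",f["color"][:,:,::-1]);print(n,f["mtx"].tolist(),f["R"].tolist(),f["t"].tolist())
    np.savez(f"{n}.npz",**{k:f[k] for k in("mtx","R","t","color")})
E
```

```text
pics
{'clock': 0.0, 'qpos': array([-1.28040125e+00,  3.53672700e-01,  1.63417805e+00,  2.22184695e-05,
        1.15520792e+00, -2.39328848e-03]), 'qvel': array([ 8.68782078e-04, -2.37489951e-03, -2.54812438e-03,  8.68758017e-05,
        3.80773284e-04,  1.89721486e-03]), 'joint_efforts': array([-1.36709616e-03, -6.05259705e+01, -3.42067730e+01, -2.67468822e-04,
        9.38606390e-03, -1.65196019e-05]), 'eef_pos': array([ 180.25502626, -597.91311252,  230.52756936]), 'tcp_rot': array([-3.14012669e+00, -2.38225707e-05,  2.92779366e-01]), 'contact_force': array([0.11044479, 0.61387812, 0.56615642]), 'wrist_torque': array([-0.01224827,  0.04719223, -0.00385504]), 'grasp_force': 0.0, 'opening': 1.005407242846368}
scene [[433.9961826068585, 0.0, 316.99798875785154], [0.0, 433.9961826068585, 205.45242132885747], [0.0, 0.0, 1.0]] [[-0.8399615571878001, -0.5420830230662325, -0.024709887697443905], [-0.22024646041868864, 0.3821824318702389, -0.89745645322923], [0.49593959220824935, -0.7483866546599591, -0.4404104176869463]] [426.0618622801747, 176.5951522493839, 1035.7250105358767]
top [[488.7152901526558, 0.0, 316.0278346075001], [0.0, 488.7152901526558, 201.76299942396543], [0.0, 0.0, 1.0]] [[-0.005058034654638817, -0.9999302283629089, -0.010674956277811402], [-0.9819568413537034, 0.006984570976883856, -0.18897612941037467], [0.18903750422625212, 0.009526498536691406, -0.981923656819378]] [39.77235003761282, 497.7731506189275, 1204.3460444230877]
```

View pics/scene0.png

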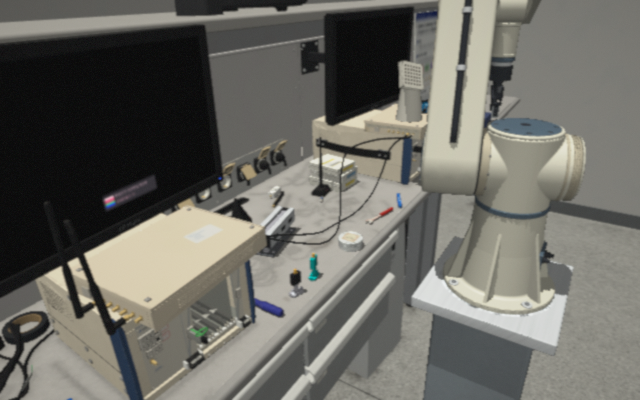

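View pics/top0.png

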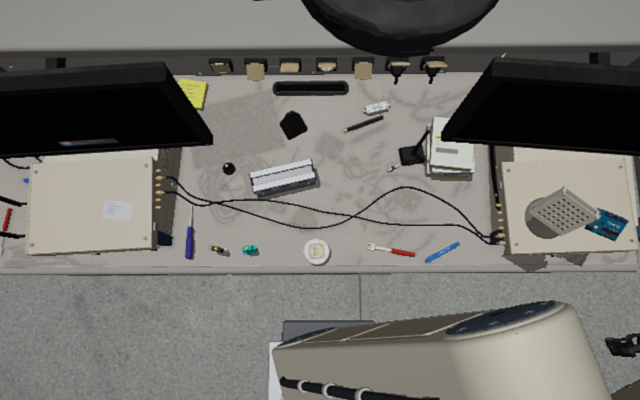

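The scene shows the steel mount with a black grip at about (295,283), next to a teal decoy at (314,268), and the rail at about (278,225). In the top view the mount is at (219,250), the teal one at (250,250) and the rail at about (283,178). Next I'll enlarge these areas.

```bash
python3 - <<'E'
import cv2,numpy as np
T=np.load("top.npz")["color"][:,:,::-1];S=np.load("scene.npz")["color"][:,:,::-1]
R=lambda im,x,y,w,h,k:cv2.resize(im[y:y+h,x:x+w],None,fx=k,fy=k,interpolation=cv2.INTER_CUBIC)
a=R(T,240,150,80,60,5);b=R(T,195,225,80,60,5);c=R(S,240,195,80,60,5);d=R(S,270,250,80,60,5)
cv2.imwrite("pics/crop1.png",np.vstack([np.hstack([a,b]),np.hstack([c,d])]))
E
```

```text
(no output)
```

View pics/crop1.png

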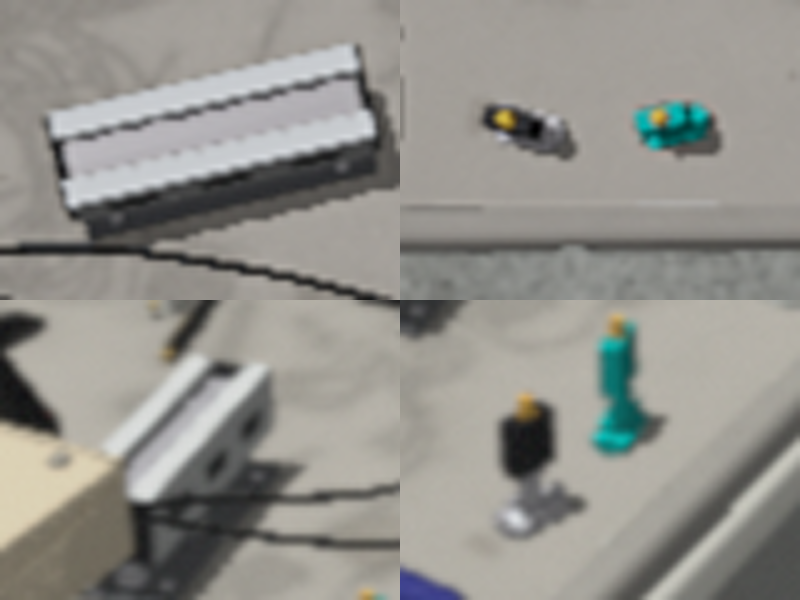

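```bash
cat > h.py <<'E'
import numpy as np,cv2
T=np.load("top.npz");S=np.load("scene.npz")
P=lambda c:c["mtx"]@np.c_[c["R"],c["t"]]
def tri(a,b):
    X=cv2.triangulatePoints(P(T),P(S),np.array(a,float).reshape(2,1),np.array(b,float).reshape(2,1))[:,0];return X[:3]/X[3]
def onz(c,px,z):
    d=c["R"].T@np.linalg.inv(c["mtx"])@[*px,1];C=-c["R"].T@c["t"];return C+d*(z-C[2])/d[2]
def prj(c,X):
    p=c["mtx"]@(c["R"]@np.array(X,float)+c["t"]);return p[:2]/p[2]
E
python3 - <<'E'
from h import *
k=lambda x,y,ox,oy:(x/5+ox-.4,y/5+oy-.4)
t=lambda x,y:k(x,y,240,150); s=lambda x,y:k(x,y-300,240,195)
print("corner -y,-x",tri(t(376,125),s(272,370)))
print("corner -y,+x",tri(t(355,45),s(200,355)))
print("corner +y,-x",tri(t(68,205),s(133,499)))
for z in(48,54,61,68,74): print(z,[onz(T,t(*c),z).round(0)[:2] for c in((376,125),(355,45),(48,115),(68,205))])
tip=k(105,118,195,225);sc=k(125,405-300,270,250)
print("tip",tri(tip,sc),onz(T,tip,68),onz(S,sc,66))
print("nut",onz(T,k(152,135,195,225),5),onz(S,k(117,518-300,270,250),5))
E
```

```text
corner -y,-x [563.28698548  38.24084153  65.24934351]
corner -y,+x [605.46042616  49.22102495  69.03073451]
corner +y,-x [527.71017143 197.94319964  67.18797367]
48 [array([570.,  40.]), array([613.,  50.]), array([576., 210.]), array([528., 198.])]
54 [array([568.,  39.]), array([611.,  50.]), array([575., 209.]), array([527., 198.])]
61 [array([566.,  39.]), array([609.,  50.]), array([573., 208.]), array([526., 197.])]
68 [array([565.,  39.]), array([607.,  50.]), array([571., 207.]), array([524., 196.])]
74 [array([563.,  39.]), array([605.,  50.]), array([570., 206.]), array([523., 195.])]
tip [379.51008015 287.68938443  61.91583974] [378.60258444 286.18322933  68.        ] [376.37750517 292.52999982  66.        ]
nut [375.70483616 274.96064929   5.        ] [380.69688417 297.800952     5.        ]
```

The lip tops come out near z≈67, the rail centre at about (567,123) with yaw ≈14°, and the mount at about (378,288). I'll travel there in an arc, then look with the wrist camera.

Request:
play_rows(dp=[[2.63,-4.38,0],[2.63,-4.38,0],[2.63,-4.38,0],[2.63,-4.38,0],[2.63,-4.38,0]], rot=[[0,0,0],[0,0,0],[0,0,0],[0,0,0],[0,0,0]])

```text
clock: 0.52
eef_pos: [230.4, -397.7, 230.7]
tcp_rot: [-3.14, 0.0, 0.292]
contact_force: [1.2, -0.2, -0.6]
opening: 1.002
grasp_force: 0.0
```

Request:
play_rows(dp=[[3.9,-3.39,0],[3.9,-3.39,0],[3.9,-3.39,0],[3.9,-3.39,0],[3.9,-3.39,0]], rot=[[0,0,0],[0,0,0],[0,0,0],[0,0,0],[0,0,0]])

```text
clock: 0.93
eef_pos: [341.2, -223.5, 231.3]
tcp_rot: [3.141, -0.0, 0.292]
contact_force: [1.6, -0.3, -0.3]
opening: 1.0
grasp_force: 0.0
```

Request:
play_rows(dp=[[3.49,-3.78,0],[3.49,-3.78,0],[3.49,-3.78,0],[3.49,-3.78,0],[3.49,-3.78,0]], rot=[[0,0,0],[0,0,0],[0,0,0],[0,0,0],[0,0,0]])

```text
clock: 1.35
eef_pos: [431.2, -38.1, 231.3]
tcp_rot: [3.142, -0.0, 0.293]
contact_force: [0.8, -0.4, 0.7]
opening: 1.003
grasp_force: 0.0
```

Request:
play_rows(dp=[[1.96,-4.76,0],[1.96,-4.76,0],[1.96,-4.76,0],[1.96,-4.76,0],[1.96,-4.76,0]], rot=[[0,0,0],[0,0,0],[0,0,0],[0,0,0],[0,0,0]])

```text
clock: 1.77
eef_pos: [450.4, 166.9, 231.2]
tcp_rot: [-3.142, 0.0, 0.293]
contact_force: [0.7, 0.6, 0.3]
opening: 1.0
grasp_force: 0.0
```

```bash
python3 - <<'E'
from rig import telemetry, optics, r
import cv2,numpy as np
s=telemetry.sense();print(s["clock"],s["eef_pos"],s["tcp_rot"],s["qpos"],s["contact_force"])
f=optics.grab_frame("wrist");cv2.imwrite("pics/w1.png",f["color"][:,:,::-1]);print(f["mtx"],f["mount"])
np.savez("w1.npz",mtx=f["mtx"],mount=f["mount"],color=f["color"],p=s["eef_pos"],rpy=s["tcp_rot"])
E
```

```text
1.7667 [450.44508403 166.88004546 231.17694028] [-3.14154808e+00  7.70064693e-05  2.93255525e-01] [3.51642809e-01 1.26039090e-01 1.93346025e+00 5.54838397e-05
 1.08216759e+00 1.62915757e+00] [0.69365596 0.56520752 0.32616557]
[[309.70691629   0.         311.74997381]
 [  0.         309.70691629 196.39901324]
 [  0.           0.           1.        ]] [[-1.99146972e-04 -9.54146604e-01 -2.99339637e-01  7.67646994e+01]
 [ 9.99999873e-01 -3.28292658e-04  3.81146910e-04  9.51094839e-01]
 [-4.61941035e-04 -2.99339523e-01  9.54146549e-01 -1.41922551e+02]
 [ 0.00000000e+00  0.00000000e+00  0.00000000e+00  1.00000000e+00]]
```

View pics/w1.png

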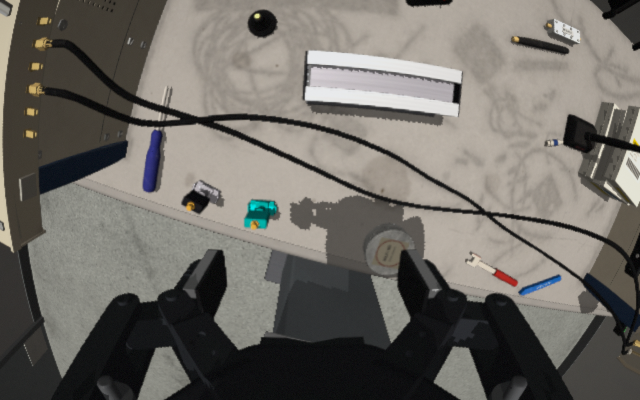

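The wrist view shows the steel mount at about (198,195), with its nut upper right at about (208,188). The teal decoy is at (258,213), and the rail's lip corners run roughly from (306,52) to (462,115). I'll enlarge both.

```bash
cat >> h.py <<'E'
from scipy.spatial.transform import Rotation as Ro
def wonz(w,px,z):
    u=cv2.fisheye.undistortPoints(np.array(px,float).reshape(1,1,2),w["mtx"],np.zeros(4)).ravel()
    M=w["mount"];Rt=Ro.from_euler("xyz",w["rpy"]).as_matrix()
    d=Rt@M[:3,:3]@[*u,1];C=w["p"]+Rt@M[:3,3];return (C+d*(z-C[2])/d[2])[:2]
def wprj(w,X):
    M=w["mount"];Rt=Ro.from_euler("xyz",w["rpy"]).as_matrix()
    c=M[:3,:3].T@(Rt.T@(np.array(X,float)-w["p"])-M[:3,3])
    return cv2.fisheye.projectPoints(c.reshape(1,1,3),np.zeros(3),np.zeros(3),w["mtx"],np.zeros(4))[0].ravel()
def go(s,pos,yaw):  # units for move to world pos, tool down with yaw(rad)
    Rt=Ro.from_euler("xyz",s["tcp_rot"]);d=Rt.inv().apply(np.array(pos)-s["eef_pos"])/40
    rv=(Rt.inv()*Ro.from_euler("xyz",[np.pi,0,yaw])).as_rotvec(degrees=True)/6;return d.round(2),rv.round(2)
E
python3 - <<'E'
from h import *
w=np.load("w1.npz");T_=w["color"][:,:,::-1]
R=lambda x,y,W,H,k:cv2.resize(T_[y:y+H,x:x+W],None,fx=k,fy=k,interpolation=cv2.INTER_CUBIC)
a=R(160,160,130,80,6);b=R(290,35,195,100,4)
cv2.imwrite("pics/crop2.png",np.vstack([cv2.resize(a,(780,480))[:, :],b[:120*0+400][:, :]])[:, :][:, :] if 0 else cv2.resize(a,(780,480)))
cv2.imwrite("pics/crop3.png",b)
print(wprj(w,[379,287,68]),wprj(w,[567,123,67]))
E
```

```text
[188.20099753 209.11889128] [387.34764943  82.12953414]
```

View pics/crop2.png

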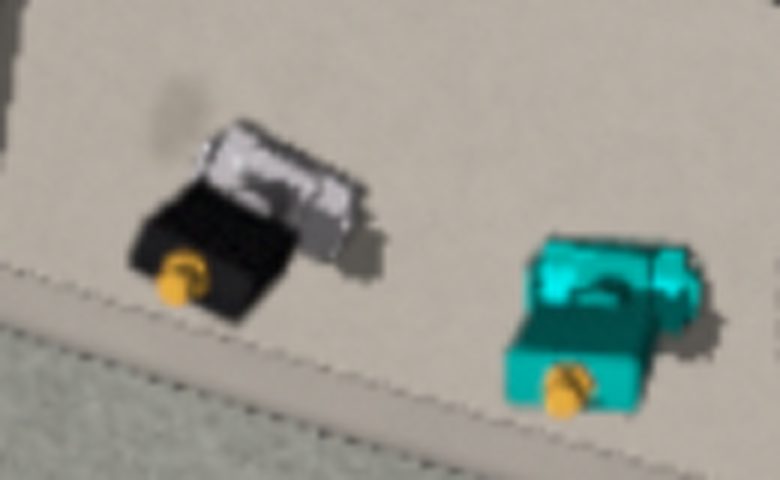

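View pics/crop3.png

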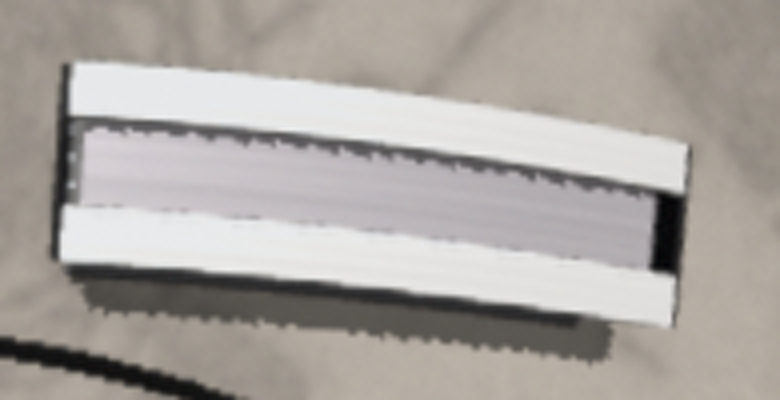

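```bash
python3 - <<'E'
from h import *
w=np.load("w1.npz")
k=lambda x,y,ox,oy,f:(x/f+ox-.5+.5/f,y/f+oy-.5+.5/f)
A=lambda x,y:k(x,y,160,160,6);B=lambda x,y:k(x,y,290,35,4)
ang=lambda p,q:np.degrees(np.arctan2(*(p-q)[::-1]))
print("tip",wonz(w,A(177,286),68))
print("nut edge ang",ang(wonz(w,A(242,122),10.5),wonz(w,A(362,190),10.5)))
print("grip edge",wonz(w,A(132,265),59),wonz(w,A(240,323),59),ang(wonz(w,A(132,265),59),wonz(w,A(240,323),59)))
for z in(48,54,61,64,67,70,74):
    c=[wonz(w,B(*p),z) for p in((70,63),(690,145),(674,326),(60,262))]
    n=lambda a,b:np.linalg.norm(a-b).round(1)
    print(z,np.mean(c,0).round(1),"len",n(c[0],c[1]),n(c[2],c[3]),"wid",n(c[0],c[3]),n(c[1],c[2]),"ang",ang(c[0],c[1]).round(1),ang(c[3],c[2]).round(1))
E
```

```text
tip [381.51127416 286.31076377]
nut edge ang 76.47029362914952
grip edge [378.66856412 299.00534183] [373.82938529 275.43757961] 78.39670605496096
48 [569.7 118.4] len 172.2 171.6 wid 52.8 52.1 ang 103.2 103.4
54 [568.8 119.7] len 169.0 168.4 wid 51.8 51.1 ang 103.2 103.4
61 [567.9 121.2] len 165.3 164.7 wid 50.7 50.0 ang 103.2 103.4
64 [567.4 121.9] len 163.7 163.1 wid 50.2 49.5 ang 103.2 103.4
67 [567.  122.5] len 162.1 161.6 wid 49.7 49.0 ang 103.2 103.4
70 [566.6 123.2] len 160.5 160.0 wid 49.2 48.6 ang 103.2 103.4
74 [566. 124.] len 158.4 157.9 wid 48.6 47.9 ang 103.2 103.4
```

```bash
python3 - <<'E'
from h import *
from rig import telemetry
print(go(telemetry.sense(),[381,286.3,110],np.radians(77.5)))
E
```

```text
(array([-0.87, -3.22,  3.05]), array([ -0.02,  -0.04, -10.11]))
```

Request:
play_rows(dp=[[-0.87,-3.22,1.5],[-0.87,-3.22,1.5],[-0.87,-3.22,1.5],[-0.87,-3.22,1.5],[-0.87,-3.22,1.5]], rot=[[0,0,-5.06],[0,0,-5.06],[0,0,-5.06],[0,0,-5.06],[0,0,-5.06]], fingers=0.6)

```text
clock: 2.23
eef_pos: [377.3, 279.6, 169.1]
tcp_rot: [-3.14, 0.003, 0.833]
contact_force: [-0.7, -0.9, -0.2]
opening: 0.602
grasp_force: 0.0
```

Request:
play_rows(dp=[[0,0,1.55],[0,0,1.55],[0,0,1.55],[0,0,1.55],[0,0,1.55]], rot=[[0,0,-5.05],[0,0,-5.05],[0,0,-5.05],[0,0,-5.05],[0,0,-5.05]])

```text
clock: 2.65
eef_pos: [379.9, 277.4, 108.5]
tcp_rot: [-3.14, 0.001, 1.359]
contact_force: [0.7, 0.4, 0.3]
opening: 0.599
grasp_force: 0.0
```

```bash
python3 - <<'E'
from rig import telemetry, optics, r
from h import *
s=telemetry.sense();print(s["clock"],s["eef_pos"],s["tcp_rot"],s["opening"])
f=optics.grab_frame("wrist")
np.savez("w2.npz",mtx=f["mtx"],mount=f["mount"],color=f["color"],p=s["eef_pos"],rpy=s["tcp_rot"])
w=np.load("w2.npz");print("tip predicted",wprj(w,[381,286.3,68]))
im=f["color"][:,:,::-1];cv2.imwrite("pics/w2.png",cv2.resize(im[200:400,190:450],None,fx=3,fy=3,interpolation=cv2.INTER_CUBIC))
E
```

```text
2.65 [379.8896045  277.44058943 108.47329567] [-3.14038835e+00  1.34430448e-03  1.35911722e+00] 0.5986868215181282
tip predicted [309.40418768 210.91582722]
```

View pics/w2.png

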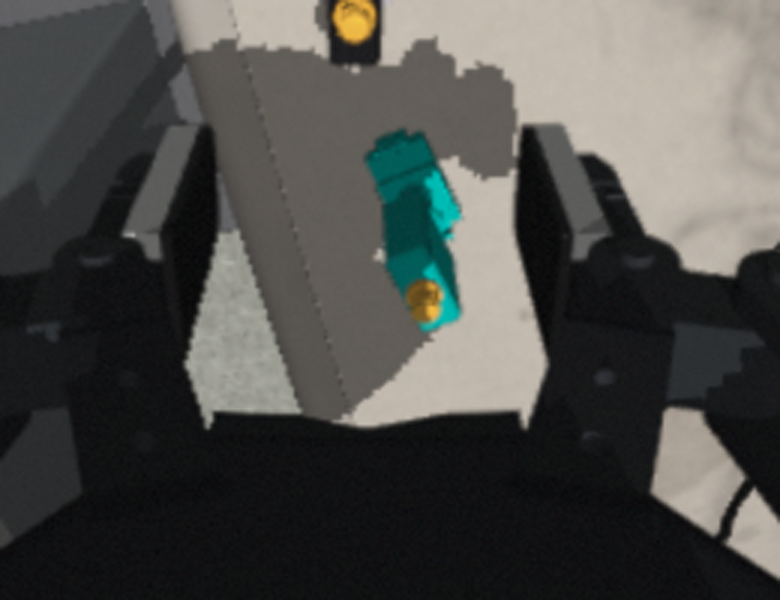

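The brass tip is at about (307.7,206.7) full-frame, with the black wing squarely aligned between the fingers. The teal decoy lies well on the near side.

```bash
python3 - <<'E'
from h import *
from rig import telemetry
w=np.load("w2.npz")
print(wonz(w,(307.7,206.5),68), wonz(w,(190+355/3,200+62/3),59))
s=telemetry.sense();print(s["eef_pos"])
t=wonz(w,(307.7,206.5),68)
for z in (108.5,31): print(go(s,[*t,z],np.radians(77.5)))
E
```

```text
[380.58477942 289.39111826] [378.05089964 276.47069729]
[380.06420029 277.53489327 108.73577448]
(array([ 0.29, -0.05,  0.01]), array([-0.01,  0.01,  0.04]))
(array([ 0.29, -0.05,  1.94]), array([-0.01,  0.01,  0.04]))
```

Request:
play_rows(dp=[[0.29,-0.04,0],[0.29,-0.04,0],[0.29,-0.04,0.6],[0.29,-0.04,1.2],[0.29,-0.04,1.6]], rot=[[0,0,0],[0,0,0],[0,0,0],[0,0,0],[0,0,0]])

```text
clock: 3.12
eef_pos: [381.1, 289.7, 44.1]
tcp_rot: [-3.142, -0.0, 1.351]
contact_force: [0.6, -1.1, 0.3]
opening: 0.602
grasp_force: 0.0
```

Request:
play_rows(dp=[[0,0,0.2],[0,0,0.34],[0,0,0.34],[0,0,0.34]], rot=[[0,0,0],[0,0,0],[0,0,0],[0,0,0]])

```text
clock: 3.45
eef_pos: [381.7, 289.8, 32.1]
tcp_rot: [3.141, -0.0, 1.351]
contact_force: [-0.0, 0.2, 0.3]
opening: 0.597
grasp_force: 0.0
```

Request:
play_rows(dp=[[0,0,0],[0,0,0],[0,0,0],[0,0,0],[0,0,0]], rot=[[0,0,0],[0,0,0],[0,0,0],[0,0,0],[0,0,0]], fingers=0, grip_force=60)

```text
clock: 3.87
eef_pos: [381.6, 289.7, 32.1]
tcp_rot: [3.141, -0.001, 1.351]
contact_force: [0.0, 0.1, 4.9]
opening: 0.125
grasp_force: 60.8
```

Request:
play_rows(dp=[[0,0,0],[0,0,0],[0,0,0],[0,0,0],[0,0,0]], rot=[[0,0,0],[0,0,0],[0,0,0],[0,0,0],[0,0,0]])

```text
clock: 4.28
eef_pos: [381.6, 289.7, 32.1]
tcp_rot: [3.141, -0.0, 1.352]
contact_force: [-0.1, -0.9, 6.1]
opening: 0.126
grasp_force: 61.1
```

Request:
play_rows(dp=[[0,0,-0.3],[0,0,-1],[0,0,-2],[0,0,-3],[0,0,-3]], rot=[[0,0,0],[0,0,0],[0,0,0],[0,0,0],[0,0,0]])

```text
clock: 4.7
eef_pos: [384.5, 291.8, 158.2]
tcp_rot: [3.135, -0.008, 1.351]
contact_force: [1.5, 2.6, -0.5]
opening: 0.133
grasp_force: 60.3
```

```bash
python3 - <<'E'
from h import *
from rig import telemetry
s=telemetry.sense();print(s["eef_pos"],s["contact_force"],s["opening"])
print(go(s,[566.8,122.7,152],np.radians(103.3)))
E
```

```text
[384.49518482 291.84062987 158.17949699] [ 1.51414619  2.6080954  -0.52028221] 0.1326936109220613
(array([-3.14,  5.37,  0.17]), array([ 0.08, -0.06, -4.31]))
```

Request:
play_rows(dp=[[-0.5,0.9,0],[-1.2,2.0,0],[-1.9,3.2,0],[-2.3,4.0,0],[-2.3,4.0,0]], rot=[[0,0,0],[0,0,0],[0,0,0],[0,0,0],[0,0,0]])

```text
clock: 5.12
eef_pos: [520.6, 162.0, 151.6]
tcp_rot: [3.14, 0.0, 1.35]
contact_force: [-0.0, -0.1, -1.1]
opening: 0.131
grasp_force: 60.1
```

Request:
play_rows(dp=[[-0.3,0.5,0],[-0.6,1.1,0],[-0.76,1.44,0],[-0.76,1.44,0],[-0.76,1.44,0]], rot=[[0,0,-1],[0,0,-2],[0,0,-3],[0,0,-4],[0,0,-4.3]])

```text
clock: 5.53
eef_pos: [567.5, 121.7, 150.9]
tcp_rot: [-3.141, -0.0, 1.806]
contact_force: [-0.6, 0.1, -1.0]
opening: 0.126
grasp_force: 60.1
```

Request:
play_rows(dp=[[0,0,0],[0,0,0],[0,0,0],[0,0,0]], rot=[[0,0,0],[0,0,0],[0,0,0],[0,0,0]])

```text
clock: 5.87
eef_pos: [566.9, 122.9, 151.6]
tcp_rot: [-3.141, -0.0, 1.801]
contact_force: [0.3, 0.3, -1.1]
opening: 0.125
grasp_force: 60.1
```

```bash
python3 - <<'E'
from rig import telemetry, optics, r
from h import *
s=telemetry.sense();print(s["clock"],s["eef_pos"],s["tcp_rot"],s["opening"],s["contact_force"])
f=optics.grab_frame("wrist")
np.savez("w3.npz",mtx=f["mtx"],mount=f["mount"],color=f["color"],p=s["eef_pos"],rpy=s["tcp_rot"])
w=np.load("w3.npz");print("mid predicted",wprj(w,[566.8,122.7,67]))
im=f["color"][:,:,::-1];cv2.imwrite("pics/w3.png",cv2.resize(im[130:400,160:480],None,fx=2.5,fy=2.2,interpolation=cv2.INTER_CUBIC))
E
```

```text
5.8667 [566.88982587 122.8614513  151.57687675] [-3.14139207e+00 -1.19988975e-05  1.80115443e+00] 0.1253350824517238 [ 0.28352486  0.2958332  -1.09171412]
mid predicted [311.19617216 202.01668444]
```

View pics/w3.png

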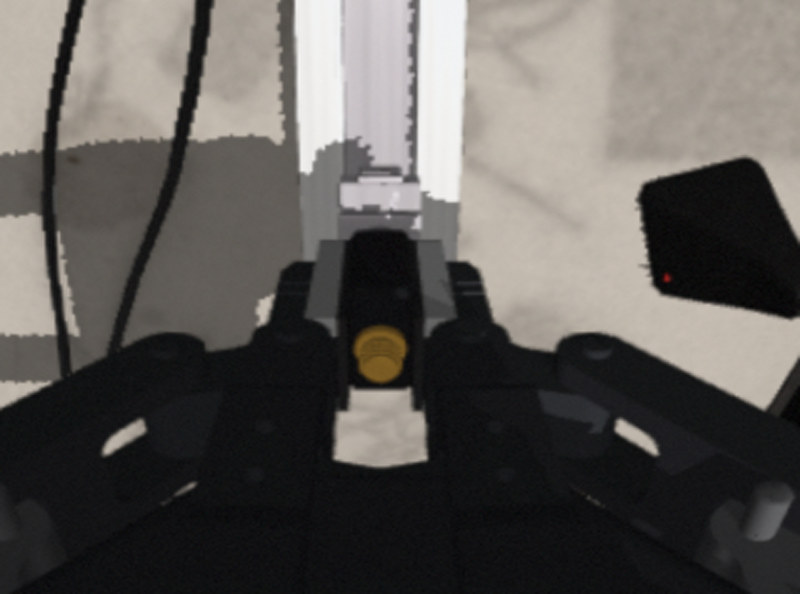

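The wrist view shows the nut end centred at column ≈380 in the crop. The slot's lips are symmetric about it (297 and 463) and parallel, so the alignment is good. I'll lower towards the lips.

Request:
play_rows(dp=[[0,0,0.4],[0,0,0.8],[0,0,1.06],[0,0,1.06],[0,0,1.06]], rot=[[0,0,0],[0,0,0],[0,0,0],[0,0,0],[0,0,0]])

```text
clock: 6.33
eef_pos: [566.7, 122.7, 108.9]
tcp_rot: [-3.14, -0.0, 1.802]
contact_force: [-0.8, -0.1, -1.7]
opening: 0.126
grasp_force: 60.2
```

```bash
python3 - <<'E'
from h import *
w=np.load("w3.npz")
f=lambda x,y:(160+(x+.5)/2.5-.5,130+(y+.5)/2.2-.5)
for y,a,b in((100,297,463),(5,294,466)):
  for z in(58,64,67,70,74):
    p,q=wonz(w,f(a,y),z),wonz(w,f(b,y),z);m=(p+q)/2;n=np.array([-np.sin(np.radians(13.3)),np.cos(np.radians(13.3))])
    x=np.array([n[1],-n[0]]);print(y,z,np.linalg.norm(p-q).round(1),"offset across from tcp",((m-w["p"][:2])@x).round(2))
E
```

```text
100 58 52.1 offset across from tcp 0.29
100 64 50.8 offset across from tcp 0.3
100 67 50.1 offset across from tcp 0.3
100 70 49.4 offset across from tcp 0.31
100 74 48.5 offset across from tcp 0.31
5 58 52.4 offset across from tcp 0.36
5 64 51.1 offset across from tcp 0.37
5 67 50.4 offset across from tcp 0.37
5 70 49.7 offset across from tcp 0.37
5 74 48.8 offset across from tcp 0.38
```

Request:
play_rows(dp=[[0,0,0.06],[0,0,0.12],[0,0,0.15]], rot=[[0,0,0],[0,0,0],[0,0,0]])

```text
clock: 6.58
eef_pos: [567.5, 122.8, 103.7]
tcp_rot: [3.141, 0.0, 1.802]
contact_force: [0.5, 0.0, -0.7]
opening: 0.125
grasp_force: 60.2
```

Request:
play_rows(dp=[[0,0,0.04],[0,0,0.07]], rot=[[0,0,0],[0,0,0]])

```text
clock: 6.75
eef_pos: [567.3, 122.7, 100.6]
tcp_rot: [3.141, -0.0, 1.802]
contact_force: [0.9, -0.7, -0.8]
opening: 0.127
grasp_force: 60.2
```

Request:
play_rows(dp=[[0,0,0.03],[0,0,0.06]], rot=[[0,0,0],[0,0,0]])

```text
clock: 6.92
eef_pos: [567.2, 122.7, 98.1]
tcp_rot: [3.141, 0.0, 1.802]
contact_force: [-0.6, -0.1, -1.5]
opening: 0.129
grasp_force: 60.2
```

Request:
play_rows(dp=[[0,0,0.03],[0,0,0.06]], rot=[[0,0,0],[0,0,0]])

```text
clock: 7.08
eef_pos: [567.2, 122.7, 95.6]
tcp_rot: [3.142, -0.0, 1.802]
contact_force: [-0.2, -0.2, -1.9]
opening: 0.129
grasp_force: 60.2
```

Request:
play_rows(dp=[[0,0,0.04],[0,0,0.07]], rot=[[0,0,0],[0,0,0]])

```text
clock: 7.25
eef_pos: [567.1, 122.7, 92.7]
tcp_rot: [-3.142, 0.0, 1.802]
contact_force: [0.2, -0.1, -1.7]
opening: 0.127
grasp_force: 60.2
```

Request:
play_rows(dp=[[0,0,0.04],[0,0,0.06]], rot=[[0,0,0],[0,0,0]])

```text
clock: 7.42
eef_pos: [567.1, 122.7, 90.5]
tcp_rot: [-3.141, 0.0, 1.802]
contact_force: [-1.6, -1.0, 2.9]
opening: 0.125
grasp_force: 60.9
```

Request:
play_rows(dp=[[0,0,0.03],[0,0,0.04],[0,0,0.04]], rot=[[0,0,0],[0,0,0],[0,0,0]])

```text
clock: 7.67
eef_pos: [567.1, 122.7, 89.1]
tcp_rot: [-3.142, 0.0, 1.802]
contact_force: [-1.6, -1.2, 5.5]
opening: 0.127
grasp_force: 61.1
```

Request:
play_rows(dp=[[0,0,0.03],[0,0,0.05],[0,0,0.05]], rot=[[0,0,0],[0,0,0],[0,0,0]])

```text
clock: 7.92
eef_pos: [567.2, 122.7, 87.3]
tcp_rot: [3.141, 0.0, 1.802]
contact_force: [-3.1, -1.5, 7.7]
opening: 0.133
grasp_force: 61.5
```

Request:
play_rows(dp=[[0,0,0.03],[0,0,0.06],[0,0,0.06],[0,0,0.06]], rot=[[0,0,0],[0,0,0],[0,0,0],[0,0,0]])

```text
clock: 8.25
eef_pos: [567.2, 122.7, 85.2]
tcp_rot: [3.141, 0.0, 1.802]
contact_force: [-3.7, -1.6, 10.3]
opening: 0.128
grasp_force: 62.0
```

```bash
python3 - <<'E'
from rig import telemetry
s=telemetry.sense();print(s["eef_pos"],s["contact_force"],s["wrist_torque"],s["qpos"])
E
```

```text
[567.19812393 122.67461242  85.23136233] [-3.72993389 -1.63724996 10.34776845] [-0.14799545  0.7294996   0.01886627] [ 2.10422911e-01  4.61091443e-01  1.84461988e+00 -1.54225293e-05
  8.35709460e-01 -2.05415872e-02]
```

Request:
play_rows(dp=[[0,-0.01,0.02],[0,-0.01,0.035],[0,-0.01,0.035]], rot=[[0,0,0],[0,0,0],[0,0,0]])

```text
clock: 8.5
eef_pos: [567.2, 122.7, 84.1]
tcp_rot: [3.141, 0.0, 1.802]
contact_force: [-3.2, -1.0, 12.8]
opening: 0.129
grasp_force: 62.1
```

Request:
play_rows(dp=[[0,0,0],[0,0,0],[0,0,0],[0,0,0],[0,0,0]], rot=[[0,0,0.5],[0,0,1.2],[0,0,2],[0,0,2.8],[0,0,3.3]])

```text
clock: 8.92
eef_pos: [568.5, 122.9, 84.6]
tcp_rot: [3.138, -0.001, 1.452]
contact_force: [-0.1, -0.2, 11.3]
opening: 0.126
grasp_force: 62.1
```

```bash
python3 - <<'E'
from rig import telemetry
s=telemetry.sense();print(s["eef_pos"],s["tcp_rot"],s["contact_force"],s["wrist_torque"],s["qpos"][5])
E
```

```text
[568.45721913 122.94499751  84.58797309] [ 3.13808636e+00 -1.14328553e-03  1.45187470e+00] [-0.08648791 -0.24459559 11.25952836] [-0.02628636  0.05561106  0.11431217] 0.32942067887590265
```

Request:
play_rows(dp=[[0,0,0.01],[0,0,0.01],[0,0,0.01],[0,0,0.01],[0,0,0.01]], rot=[[0,0,0.8],[0,0,1.6],[0,0,2.4],[0,0,3.2],[0,0,4]])

```text
clock: 9.33
eef_pos: [568.8, 123.0, 84.3]
tcp_rot: [3.138, -0.003, 1.033]
contact_force: [0.8, 0.1, 11.6]
opening: 0.129
grasp_force: 62.1
```

```bash
python3 - <<'E'
from rig import telemetry
s=telemetry.sense();print(s["eef_pos"],s["tcp_rot"],s["contact_force"],s["wrist_torque"],s["qpos"][5])
E
```

```text
[568.77316078 122.96370163  84.30660156] [ 3.13834791e+00 -2.82947937e-03  1.03344111e+00] [ 0.81502527  0.09353286 11.5541836 ] [-0.06485934 -0.03351172  0.11682838] 0.747894439702061
```

Request:
play_rows(dp=[[0,0,0],[0,0,0],[0,0,0],[0,0,0],[0,0,0]], rot=[[0,0,0.8],[0,0,1.6],[0,0,2.4],[0,0,3.2],[0,0,4]])

```text
clock: 9.75
eef_pos: [568.8, 122.9, 84.3]
tcp_rot: [3.14, -0.004, 0.615]
contact_force: [-0.0, -1.1, 12.0]
opening: 0.128
grasp_force: 62.1
```

Request:
play_rows(dp=[[0,0,0],[0,0,0],[0,0,0],[0,0,0],[0,0,0]], rot=[[0,0,0.9],[0,0,1.8],[0,0,2.7],[0,0,3.4],[0,0,3.7]])

```text
clock: 10.17
eef_pos: [568.7, 122.9, 84.3]
tcp_rot: [3.141, -0.004, 0.227]
contact_force: [-0.2, -0.6, 12.1]
opening: 0.124
grasp_force: 62.1
```

Request:
play_rows(dp=[[0,0,0],[0,0,0],[0,0,0]], rot=[[0,0,0],[0,0,0],[0,0,0]])

```text
clock: 10.42
eef_pos: [568.7, 122.9, 84.3]
tcp_rot: [3.141, -0.004, 0.231]
contact_force: [0.4, -1.1, 11.5]
opening: 0.128
grasp_force: 62.1
```

```bash
python3 - <<'E'
from rig import telemetry
s=telemetry.sense();print(s["eef_pos"],s["tcp_rot"],s["contact_force"],s["wrist_torque"],s["qpos"][5])
E
```

```text
[568.70700585 122.93909239  84.29123582] [ 3.14141541 -0.00417225  0.23088601] [ 0.3556043  -1.11997014 11.52967786] [-0.1455658   0.01504622 -0.14053417] 1.5503672989302062
```

Request:
play_rows(dp=[[-0.03,0,0],[-0.03,0,0],[-0.03,0,-0.02],[-0.03,0,-0.04],[-0.03,0,-0.04]], rot=[[0,0,0],[0,0,0],[0,0,0],[0,0,0],[0,0,0]])

```text
clock: 10.83
eef_pos: [568.5, 122.9, 86.2]
tcp_rot: [3.141, -0.006, 0.231]
contact_force: [3.7, 0.9, 9.4]
opening: 0.13
grasp_force: 61.9
```

Request:
play_rows(dp=[[0,0,-0.02],[0,0,-0.03],[0,0,-0.03]], rot=[[0,0,0],[0,0,0],[0,0,0]])

```text
clock: 11.08
eef_pos: [568.5, 122.9, 87.3]
tcp_rot: [3.141, -0.006, 0.231]
contact_force: [4.1, 0.8, 8.3]
opening: 0.125
grasp_force: 61.7
```

Request:
play_rows(dp=[[0,0,-0.01],[0,0,-0.02],[0,0,-0.02]], rot=[[0,0,0],[0,0,0],[0,0,0]])

```text
clock: 11.33
eef_pos: [568.5, 122.9, 87.9]
tcp_rot: [3.141, -0.006, 0.231]
contact_force: [4.6, 0.3, 6.9]
opening: 0.132
grasp_force: 61.6
```

Request:
play_rows(dp=[[0,0,-0.01],[0,0,-0.01],[0,0,-0.01]], rot=[[0,0,0],[0,0,0],[0,0,0]])

```text
clock: 11.58
eef_pos: [568.5, 122.9, 88.2]
tcp_rot: [3.141, -0.006, 0.231]
contact_force: [4.0, 0.8, 6.9]
opening: 0.126
grasp_force: 61.5
```

Request:
play_rows(dp=[[0,0,-0.01],[0,0,-0.02],[0,0,-0.02]], rot=[[0,0,0],[0,0,0],[0,0,0]])

```text
clock: 11.83
eef_pos: [568.4, 122.9, 88.5]
tcp_rot: [3.141, -0.006, 0.231]
contact_force: [6.9, 0.8, 1.4]
opening: 0.13
grasp_force: 60.3
```

Request:
play_rows(dp=[[0.02,0,0],[0.04,0,0],[0.04,0,0]], rot=[[0,0,0],[0,0,0],[0,0,0]])

```text
clock: 12.08
eef_pos: [568.6, 122.9, 88.3]
tcp_rot: [3.141, -0.003, 0.231]
contact_force: [2.9, 0.2, 7.4]
opening: 0.13
grasp_force: 61.3
```

Request:
play_rows(dp=[[0.02,0,-0.01],[0.02,0,-0.01],[0.02,0,-0.01]], rot=[[0,0,0],[0,0,0],[0,0,0]], grip_force=20)

```text
clock: 12.33
eef_pos: [568.7, 123.0, 88.4]
tcp_rot: [3.141, -0.002, 0.231]
contact_force: [0.1, -1.0, 6.4]
opening: 0.131
grasp_force: 61.1
```

Request:
play_rows(dp=[[0,0,0],[0,0,0],[0,0,0],[0,0,0],[0,0,0]], rot=[[0,0,0],[0,0,0],[0,0,0],[0,0,0],[0,0,0]], fingers=0.5)

```text
clock: 12.75
eef_pos: [567.6, 122.8, 87.6]
tcp_rot: [-3.142, 0.001, 0.231]
contact_force: [1.1, 0.4, -0.8]
opening: 0.498
grasp_force: 0.0
```

Request:
play_rows(dp=[[0,0,-0.5],[0,0,-1],[0,0,-2],[0,0,-3],[0,0,-3]], rot=[[0,0,0],[0,0,0],[0,0,0],[0,0,0],[0,0,0]])

```text
clock: 13.17
eef_pos: [571.8, 123.7, 215.4]
tcp_rot: [3.141, -0.011, 0.231]
contact_force: [1.3, -0.5, 0.5]
opening: 0.49
grasp_force: 0.0
```

Request:
play_rows(dp=[[-0.7,0,0],[-1.5,0,0],[-1.5,0,0],[-1.5,0,0],[-1.5,0,0]], rot=[[0,0,0],[0,0,0],[0,0,0],[0,0,0],[0,0,0]])

```text
clock: 13.58
eef_pos: [510.0, 109.2, 208.1]
tcp_rot: [-3.142, -0.001, 0.231]
contact_force: [-0.0, -0.3, 0.2]
opening: 0.497
grasp_force: 0.0
```

```bash
python3 - <<'E'
from rig import telemetry, optics, r
from h import *
s=telemetry.sense();print(s["clock"],s["eef_pos"],s["tcp_rot"],s["opening"],s["contact_force"])
f=optics.grab_frame("wrist")
np.savez("w4.npz",mtx=f["mtx"],mount=f["mount"],color=f["color"],p=s["eef_pos"],rpy=s["tcp_rot"])
w=np.load("w4.npz");u,v=wprj(w,[567,122.7,67]);print(u,v)
im=f["color"][:,:,::-1];x,y=int(np.clip(u-80,0,480)),int(np.clip(v-60,0,280));print(x,y)
cv2.imwrite("pics/w4.png",cv2.resize(im[y:y+120,x:x+160],None,fx=5,fy=5,interpolation=cv2.INTER_CUBIC))
E
```

```text
13.5833 [510.03379489 109.24874245 208.116554  ] [-3.14158216e+00 -1.15233702e-03  2.30940551e-01] 0.4966300730348978 [-0.02538186 -0.32351111  0.2089752 ]
310.5213905654159 122.4152610243756
230 62
```

View pics/w4.png

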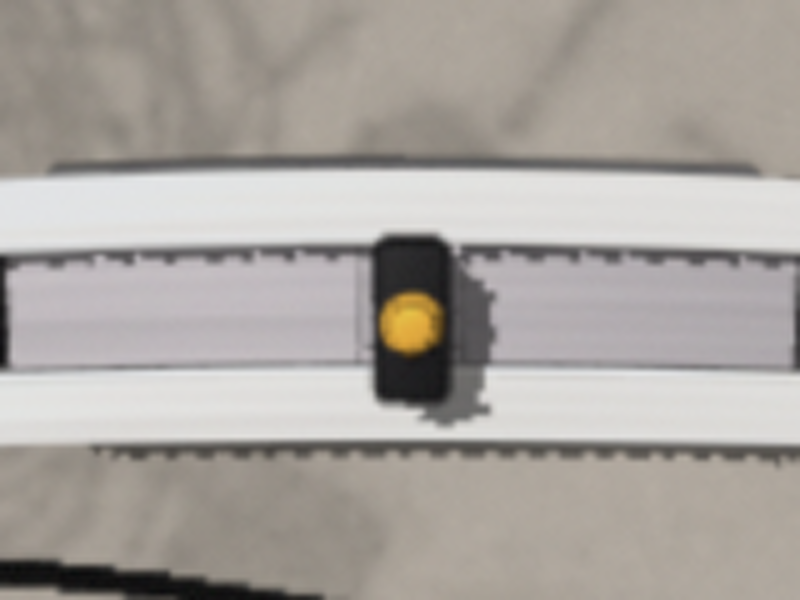

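The picture shows the wing at (411,320), square across the slot (rows 250–365). The nut ends are under the lips and the fingers are clear, so I'm handing it in.

```bash
python3 -c "
from rig import r
print(r.sign_off())"
```

```text
the job is handed in; nothing more can be done
None
```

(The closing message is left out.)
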